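Side-load check of a bolt with the spring balance

ROBOT

A 7-joint arm with a two-finger parallel gripper is mounted at the origin on a cart in front of the work surface, level with it; the furniture and walls round the work are solid. World frame = base frame: x ahead of the robot, y to its left, z up, the work surface at z = 0. Lengths are in m, angles in rad, forces in N, time in s.
With the tool pointing down it reaches from about 0.4 to 0.85 m from the base axis. Payload 4.5 kg.
Tool frame: the origin (TCP) lies on the centre line of the jaws, within the pads' length; the fingertips stand tips_ahead ahead of it and the grasp point (between the pads) lies 5 mm behind it (tips_ahead is the distance from the TCP to the fingertips, in m); x points along the fingers, y is the direction in which the jaws open and shut, and the axes are right-handed (so a half turn about x gives the same grasp; the last joint's range is limited). The gripper opens to 88 mm and grips with 3 to 60 N. Pads are 18 mm wide; open, the fingers measure 123 mm over their backs; the gripper's body (75 mm by 187 mm) begins 45 mm behind the grasp point.
Start: joints at [1.276, 0.689, -0.195, 1.565, 0.157, 0.902, -0.215], TCP at [0.202, -0.592, 0.253] pointing down, gripper open.
Joint ranges: [-3.01, 3.01], [-0.46, 2.08], [-1.47, 1.51], [0.13, 2.56], [-1, 4.14], [0.04, 2.09], [-2.66, 2.66]. Speed limits (rad/s): [2.57, 2.57, 3.14, 3.14, 3.14, 3.14, 3.14].

INTERFACE

Orientations are given as [roll, pitch, yaw] about the fixed x, y, z axes, in that order (R = Rz(yaw) Ry(pitch) Rx(roll)).
In Python, from workcell import read_state, camera, camera_info, hand_in, tips_ahead gives the robot as it stands.
- The arm moves only by the tool servo_tool, never from a script. Its argument "series" is a list of rows, each a list of 3 entries, a list of its own where there are three numbers: the shift along the tool's x, y, z in mm, then the turn, a rotation vector about the tool's x, y, z in degrees, then the closure, from -1 (fully open) to 1 (shut). In form: [[[tx, ty, tz], [rx, ry, rz], gripper], ...]. A call has 1 to 5 rows; each row shifts and turns the commanded pose from where the row before left it, along the tool's axes as they then stand; what a row does not reach is not made up. A row lasts 1/8 s, in which the tool goes at most 62.5 mm and 10.7 degrees, less where a joint would pass 70% of its speed; a pose out of reach is approached as far as the arm can. A call is refused whole if a number of a shift passes 62.5 or a number of a turn 10.7, either way. A call with a gripper value outside its range is refused whole. The fingers move at their own pace and stop on an object; "squeeze" is the grip in N (left out, the last holds). Time passes only in rows, so rows that do not move let the fingers close. It gives the time, the measured TCP pose, the force and the opening at its end, in the units of the state.
- read_state(): the state, without advancing time (a new reading comes with each control period).
- camera(name): name is "side" or "top"; returns the picture (400x640x3 uint8, blue, green, red); there is no depth.
- camera_info(name): a dict with "intrinsics" (3x3 intrinsics, pixels), "k1" (the pictures are not rectified: a ray, as slopes to the right and down, at radius r is drawn at 1 + k1 r^2 times it, then the intrinsics apply), "origin" and "attitude" of the camera in the world. Camera axes: x right, y down, z forward; pixel columns grow to the right and rows downward; lengths in m; the calibration is good to about 2 mm. A picture is of the moment at which its call begins. camera_info takes no time and is no camera call.
- hand_in(): hands the job in, once; it reports no verdict.
The state is a dict: "time_s": time; "q": joint angles; "dq": joint speeds; "tau": joint torques, N m; "tool_pos": TCP position; "tool_rot": TCP orientation; "force": force on the tool from outside, world axes, zero at the start; "ft_torque": the same for the moment, N m; "finger_gap": finger opening in m.
Only numpy, scipy, OpenCV 4.12 (cv2) and the standard library are available. Lean on these libraries where they do the work, as an engineer would, in place of code of your own. Each camera call takes 0.05 s, during which the arm holds its last target. There are 200 camera calls.

TASK

First clear away what is left of the last specimen in front of the test stand: put the loose bolt into the bin of bolts and the empty grey plastic shell half into the bin of plastic caps. Then pick up the spring balance, put its loop over the upright bolt clamped in the stand and pull level and straight out over the front of the stand until the black band on the balance's rod stands at the mouth of the barrel, never pulling well beyond the band. Finish while holding the pull there, with the balance in the gripper and clear of the bench, and leave everything else where it is.

Things in the scene. Friction and masses are not known exactly. Their poses are not given: they have to be found in the camera images.
- stand: test stand, fixed: dark steel plate, x -45 to 85 mm, 96 mm wide, 12 mm thick. A white shell half (40 x 62 mm, top 26 mm above the bench) is clamped on it; from it an M10 bolt stands upright, 9.8 mm thick, free from z = 26 to 61 mm. Origin on the bench under the bolt's axis. Toe clamps at y = +-28 to 46 mm, 36 mm high; back block at x = 53 to 83 mm, 34 mm high. Front (pull direction): -x
- stud_top (a point): centre of the upper end of the upright bolt in the stand, 61 mm above the bench; axes as the stand's
- balance: spring balance lying loose on the bench, about 160 g: aluminium barrel, box section 26 mm wide (y), 22 mm high (z = 1 to 23 mm), black end caps 28 x 24 mm; 124 mm long (x = -62 to 62 mm). Grip it across y at the middle. Origin: underside, middle of the barrel; +x along the rod to the loop, z up. The 8 mm rod leaves the mouth at x = 62, z = 12 mm
- loop (a point): centre of the wire loop at the rod's end: a ring lying flat (hole along the balance's z), inner diameter 24 mm, wire 4 mm. At zero pull at x = 96, z = 12 mm in the balance's frame; moves along +x with the rod. When pulled, the loop's far side bears on the bolt, whose axis is then about 7 mm beyond this point
- balance_rod (a joint): how far the rod is drawn out, m: 0 at rest, 0.060 at the stop. The inner spring pulls it back with 2.9 N at 0 and 1.3 N more per 10 mm (8 N at 40 mm). The black band on the rod is 8 mm long: the barrel's mouth stands on it from 0.036 to 0.044 (middle 0.040). Over 0.048 overloads the specimen
- old_bolt: loose M10 bolt standing on its hexagon head on the bench in front of the stand: 41 mm high, head 17 x 19 mm and 7 mm high, shank 9.8 mm in diameter, 45 g. Origin at the centre of the underside of the head, z up.
- old_shell: loose empty shell half of grey plastic, an open tray 40 x 62 x 14 mm (x, y, z) with 3 mm walls, lying open side up on the bench in front of the stand, 18 g. Origin at the centre of the underside.
- bolt_bin: open bin filled with small bolts, 152 x 100 x 55 mm (x, y, z) outside, walls 2 mm, floor 2 mm; the front wall (-x side) is only 30 mm high. The small parts shown in it do not resist. Origin at the centre of the underside.
- cap_bin: open bin filled with small white plastic caps, 152 x 100 x 56 mm outside, walls 2 mm, floor 4 mm; the front wall (-x side) is only 32 mm high. The small parts shown in it do not resist. Origin at the centre of the underside.
- mug: mug, 91 mm high, left of and behind the stand; leave it alone
- tape: roll of black tape, 58 mm across, 19 mm high, right of and behind the stand; leave it alone
- screwdriver: screwdriver with a 25 mm thick handle, 180 mm long, lying in front of the bins; leave it alone
- small_spanner: combination spanner, 27 x 153 x 6 mm, lying flat between the stand and the balance; leave it alone

How it is judged:
By the outcome, as a careful person would: the job done as asked, in the order asked, and still so for the second after the job is handed in, while the arm keeps its last pose, push and grip.
It also fails if it takes over 69 s, if anything falls off the work surface, if the arm or the gripper's body presses on something with over 40 N, if the wrist force passes 120 N, or if a joint passes its speed limit or range.

## Working session

There is one attempt and no reset: what is moved stays moved. The work goes in short steps, Python scripts to look and compute and a tool call to move; the robot and the scene stay as the last step left them, time stands still between calls to the robot, and variables do not carry over. Pictures are saved under pics/ and viewed, about 8 in all and at most 12, crops included, and the job is handed in when it is done.

Besides the shell and the picture viewer there is one more tool, called after "Emit:" as name(argument=value, ...) on one line, values as JSON. servo_tool: Moves the arm, as the interface text tells. Its arguments: {"type":"object","properties":{"series":{"type":"array"},"squeeze":{"type":"number"}},"required":["series"]}

```bash
ls; mkdir -p pics; python3 - <<'E'
from workcell import *
import cv2
print(read_state()); print(tips_ahead if not callable(tips_ahead) else tips_ahead())
for n in("side","top"):
    print(n,camera_info(n)); cv2.imwrite(f"pics/{n}0.png",camera(n))
E
```

```text
pics
{'time_s': 0.0, 'q': array([ 1.27581296,  0.69001602, -0.19450302,  1.56635621,  0.15725839,
        0.90250708, -0.2151142 ]), 'dq': array([-0.00080744,  0.00021037,  0.00010061,  0.00041383,  0.00062211,
        0.00047934,  0.00047479]), 'tau': array([-5.83352767e-05, -5.27571809e+01, -1.26694478e+00, -1.53430688e+01,
       -5.25921502e-02,  6.50588656e-03,  1.65453298e-04]), 'tool_pos': array([ 0.2015637 , -0.59094732,  0.25188649]), 'tool_rot': array([-1.51227864,  1.56889623,  1.95813481]), 'force': array([0.28531556, 0.2797259 , 0.04761476]), 'ft_torque': array([-0.02649005, -0.00659689, -0.01929863]), 'finger_gap': 0.08806471239488738}
0.014
side {'intrinsics': array([[409.70209975,   0.        , 311.08135796],
       [  0.        , 409.70209975, 199.89643581],
       [  0.        ,   0.        ,   1.        ]]), 'k1': -0.056548479149876985, 'origin': array([ 0.43765891, -0.96831262,  0.64225409]), 'attitude': array([-2.12867106,  0.00666797, -0.13864802])}
top {'intrinsics': array([[384.68105475,   0.        , 322.29850141],
       [  0.        , 384.68105475, 208.0599778 ],
       [  0.        ,   0.        ,   1.        ]]), 'k1': -0.027464269381827392, 'origin': array([ 0.40970024, -0.02548794,  1.01209286]), 'attitude': array([-2.96514263,  0.03301667, -1.59927821])}
```

View pics/side0.png

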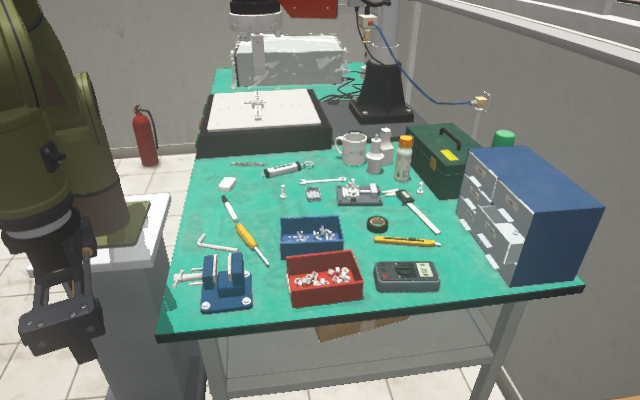

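View pics/top0.png

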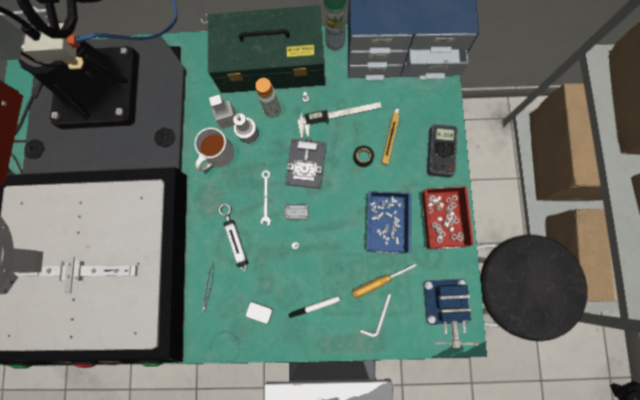

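The top view shows the stand (305,165), balance (233,240), loop (225,209), old bolt (295,245), grey shell (297,212), spanner (266,198), blue bin (387,222) and red bin (447,218). I'll zoom in to tell the bins apart and to pick points.

```bash
cat > h.py <<'E'
import numpy as np, cv2
from scipy.spatial.transform import Rotation as R
from workcell import *
def cam(n):
    i=camera_info(n); return i, R.from_euler('xyz',i['attitude']).as_matrix()
def ray(n,u,v):
    i,A=cam(n); K=i['intrinsics']
    d=np.array([(u-K[0,2])/K[0,0],(v-K[1,2])/K[1,1]]); s=d.copy()
    for _ in range(20): s=d/(1+i['k1']*(s@s))
    r=A@np.r_[s,1]; return i['origin'],r/np.linalg.norm(r)
def onz(n,u,v,z):
    o,r=ray(n,u,v); return o+r*(z-o[2])/r[2]
def tri(a,b):  # a=(u,v) side, b=(u,v) top
    o1,r1=ray('side',*a); o2,r2=ray('top',*b)
    t=np.linalg.lstsq(np.c_[r1,-r2],o2-o1,rcond=None)[0]
    p,q=o1+t[0]*r1,o2+t[1]*r2; return (p+q)/2,np.linalg.norm(p-q)
def proj(n,P):
    i,A=cam(n); c=A.T@(np.asarray(P,float)-i['origin']); s=c[:2]/c[2]
    return i['intrinsics'][:2,:2]@(s*(1+i['k1']*(s@s)))+i['intrinsics'][:2,2]
def crop(im,u0,v0,w,h,k): return cv2.resize(im[v0:v0+h,u0:u0+w],None,fx=k,fy=k,interpolation=cv2.INTER_CUBIC)
E
python3 - <<'E'
from h import *
t=cv2.imread('pics/top0.png'); s=cv2.imread('pics/side0.png')
a=crop(t,200,130,160,150,4)
cv2.imwrite('pics/c1.png',a)
b=crop(s,250,150,160,60,5); c=crop(s,270,210,100,95,4); d=crop(t,360,180,100,76,4)
o=np.zeros((300+304+0,800,3),np.uint8); o[:300]=b; o[300:604,:400]=c[:304]; o[300:604,400:]=d
cv2.imwrite('pics/c2.png',o[:600])
E
```

```text
(no output)
```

View pics/c1.png

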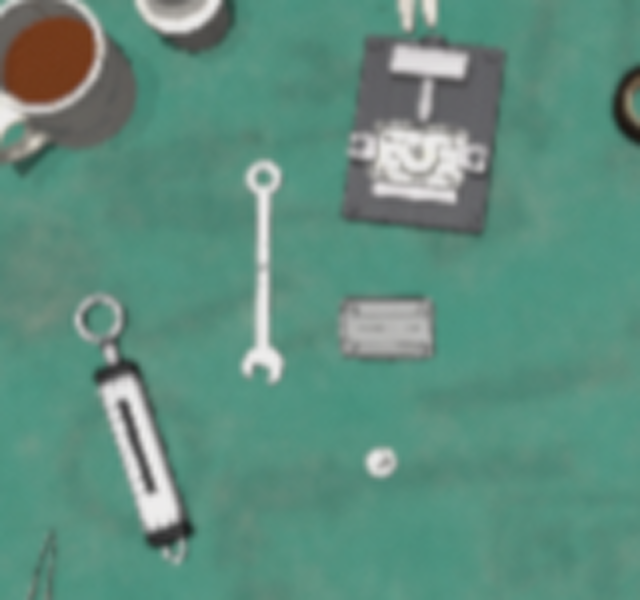

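View pics/c2.png

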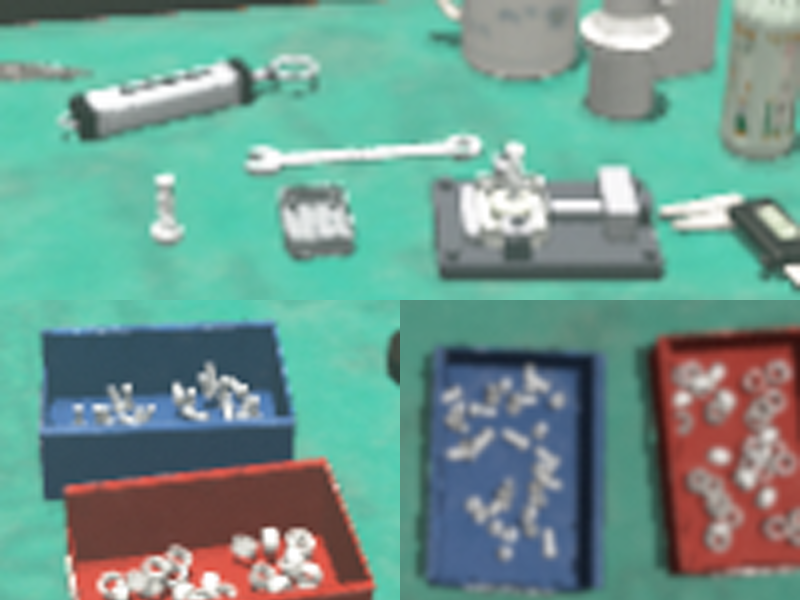

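Blue bin holds the bolts, red holds the caps. Crop c1 shows the old bolt top at (380,462), the shell corners near (343–434, 300–356), the loop centre at (99,320) and the stud top near (424,150). I'll triangulate these.

```bash
python3 - <<'E'
from h import *
np.set_printoptions(precision=4,suppress=True)
T=lambda x,y:((x+.5)/4-.5+200,(y+.5)/4-.5+130)
S=lambda x,y:((x+.5)/5-.5+250,(y+.5)/5-.5+150)
B=lambda x,y:((x+.5)/4-.5+360,(y-300+.5)/4-.5+180)
A=lambda x,y:((x-400+.5)/4-.5+360,(y-300+.5)/4-.5+180)
C=lambda x,y:((x+.5)/4-.5+270,(y-300+.5)/4-.5+210)
print('bolt top',tri(S(165,180),T(380,462)))
print('loop',tri(S(294,73),T(99,320)))
print('stud',tri(S(514,148),T(424,150)))
print('shell',tri(S(318,222),T(388,328)))
for c in[(343,300),(434,300),(434,356),(343,356)]: print(' shellc',onz('top',*T(*c),.012))
print('bolt z.041',onz('top',*T(380,462),.041),'base side z.003',onz('side',*S(166,236),.003))
for n,c,z in[('mouthcap',(117,369),.024),('rearcap',(168,537),.024),('loop',(99,320),.012),('capL',(95,378),.024),('capR',(138,364),.024),('rearL',(148,546),.024),('rearR',(190,531),.024)]: print(n,onz('top',*T(*c),z))
for c in[(366,37),(505,48),(483,235),(344,218)]: print(' plate',onz('top',*T(*c),.012))
for c in[(434,347),(605,353),(601,590),(430,586)]: print(' blue',onz('top',*A(*c),.055))
for u,v in[(425,190),(465,188),(473,245),(430,250)]: print(' red',onz('top',u,v,.056))
print('blue farleft rim', tri(C(42,330),A(434,347)), tri(C(278,325),A(605,353)))
E
```

```text
bolt top (array([0.4928, 0.0742, 0.0429]), np.float64(0.003972639817211866))
loop (array([0.5953, 0.2646, 0.0093]), np.float64(0.002028938278899945))
stud (array([0.6911, 0.0402, 0.0655]), np.float64(0.007897049017773371))
shell (array([0.5837, 0.071 , 0.0079]), np.float64(0.002354305345190186))
 shellc [0.6016 0.1002 0.012 ]
 shellc [0.5995 0.0397 0.012 ]
 shellc [0.562  0.0406 0.012 ]
 shellc [0.564  0.1007 0.012 ]
bolt z.041 [0.491  0.0743 0.041 ] base side z.003 [0.4939 0.0768 0.003 ]
mouthcap [0.5585 0.2479 0.024 ]
rearcap [0.4485 0.2133 0.024 ]
loop [0.5937 0.2638 0.012 ]
capL [0.553  0.2624 0.024 ]
capR [0.5614 0.234  0.024 ]
rearL [0.4431 0.2262 0.024 ]
rearR [0.4519 0.1991 0.024 ]
 plate [0.7844 0.0824 0.012 ]
 plate [ 0.7726 -0.0125  0.012 ]
 plate [0.6425 0.0061 0.012 ]
 plate [0.6575 0.0989 0.012 ]
 blue [ 0.6203 -0.1163  0.055 ]
 blue [ 0.6126 -0.224   0.055 ]
 blue [ 0.4636 -0.2114  0.055 ]
 blue [ 0.4694 -0.1065  0.055 ]
 red [ 0.6186 -0.2599  0.056 ]
 red [ 0.6202 -0.361   0.056 ]
 red [ 0.476  -0.3673  0.056 ]
 red [ 0.4672 -0.2609  0.056 ]
blue farleft rim (array([ 0.5424, -0.1192,  0.0832]), np.float64(0.14079508036900681)) (array([ 0.6019, -0.2115,  0.1164]), np.float64(0.0046721008515055685))
```

```bash
cat >> h.py <<'E'
def tool():
    s=read_state(); return s['tool_pos'],R.from_euler('xyz',s['tool_rot']).as_matrix(),s
def go(P,yaw,pos=None,rot=None):
    """shift in tool axes (mm) and turn about tool x (deg) to a tool-down pose whose y axis has heading yaw (deg)"""
    p,M,s=tool()
    z=np.deg2rad(yaw); x=np.array([0,0,-1.]); y=np.array([np.cos(z),np.sin(z),0])
    G=np.c_[x,y,np.cross(x,y)]
    print('t',round(s['time_s'],2),'pos',p.round(4),'yhead',np.rad2deg(np.arctan2(M[1,1],M[0,1])).round(1),'q',s['q'].round(2),'F',s['force'].round(1),'gap',round(s['finger_gap'],4))
    print('shift start-frame',(M.T@(np.array(P)-p)*1e3).round(1),'shift goal-frame',(G.T@(np.array(P)-p)*1e3).round(1),'turn',np.rad2deg(R.from_matrix(M.T@G).as_rotvec()).round(2))
E
python3 - <<'E'
from h import *
np.set_printoptions(precision=4,suppress=True)
p,M,s=tool(); print(M)
go((.492,.075,.12),0); go((.492,.075,.12),180)
E
```

```text
[[-0.0007  0.323  -0.9464]
 [ 0.0015 -0.9464 -0.323 ]
 [-1.     -0.0016  0.0002]]
t 0.1 pos [ 0.2016 -0.591   0.252 ] yhead -71.2 q [ 1.28  0.69 -0.19  1.57  0.16  0.9  -0.22] F [ 0.5  0.3 -0.5] gap 0.0883
shift start-frame [ 132.8 -536.3 -490. ] shift goal-frame [ 132.   290.4 -666. ] turn [-71.16  -0.05   0.09]
t 0.1 pos [ 0.2016 -0.591   0.252 ] yhead -71.2 q [ 1.28  0.69 -0.19  1.57  0.16  0.9  -0.22] F [ 0.5  0.3 -0.5] gap 0.0883
shift start-frame [ 132.8 -536.3 -490. ] shift goal-frame [ 132.  -290.4  666. ] turn [108.84   0.09   0.05]
```

Emit:
servo_tool(series=[[[0,-9,-52],[-5.1,0,0],-0.14],[[0,-9,-52],[-5.1,0,0],-0.14],[[0,-9,-52],[-5.1,0,0],-0.14],[[0,-9,-52],[-5.1,0,0],-0.14],[[0,-9,-52],[-5.1,0,0],-0.14]], squeeze=20)

```text
time_s: 0.72
tool_pos: [0.4068, -0.426, 0.2524]
tool_rot: [-1.959, 1.571, 1.96]
force: [-0.2, 0.2, 0.3]
finger_gap: 0.0502
```

Emit:
servo_tool(series=[[[0,-9,-52],[-5.1,0,0],-0.14],[[0,-9,-52],[-5.1,0,0],-0.14],[[0,-9,-52],[-5.1,0,0],-0.14],[[0,-9,-52],[-5.1,0,0],-0.14],[[0,-9,-52],[-5.1,0,0],-0.14]])

```text
time_s: 1.35
tool_pos: [0.5194, -0.1897, 0.2524]
tool_rot: [-2.041, 1.571, 2.322]
force: [-0.3, 0.1, 0.2]
finger_gap: 0.0502
```

Emit:
servo_tool(series=[[[0,-9,-52],[-5.1,0,0],-0.14],[[0,-9,-52],[-5.1,0,0],-0.14],[[0,-9,-52],[-5.1,0,0],-0.14],[[0,-9,-52],[-5.1,0,0],-0.14],[[0,0,0],[0,0,0],-0.14]])

```text
time_s: 1.98
tool_pos: [0.5282, 0.0241, 0.2529]
tool_rot: [-3.137, 1.567, 1.588]
force: [0.2, -0.9, -0.2]
finger_gap: 0.0501
```

```bash
python3 - <<'E'
from h import *
go((.492,.075,.12),0)
E
```

```text
t 1.98 pos [0.5282 0.0241 0.2529] yhead 0.8 q [ 0.17  0.59 -0.49  1.85  0.38  0.79 -0.5 ] F [ 0.2 -0.9 -0.2] gap 0.0501
shift start-frame [133.1 -35.5 -51. ] shift goal-frame [132.9 -36.2 -50.9] turn [ 0.77 -0.19  0.  ]
```

Emit:
servo_tool(series=[[[45,-17.5,-25.5],[0.8,0,0],-0.14],[[45,-18,-25.5],[0,0,0],-0.14],[[50,0,0],[0,0,0],-0.14],[[50,0,0],[0,0,0],-0.14],[[0,0,0],[0,0,0],-0.14]])

```text
time_s: 2.6
tool_pos: [0.4913, 0.0681, 0.06]
tool_rot: [-1.075, 1.563, -2.656]
force: [0.9, 0.6, 0.3]
finger_gap: 0.0502
```

```bash
python3 - <<'E'
from h import *
go((.4925,.0755,.028),0)
t=camera('top'); s=camera('side')
k=proj('side',(.4925,.0755,.05)).astype(int); m=proj('top',(.4925,.0755,.05)).astype(int); print(k,m)
cv2.imwrite('pics/b1.png',np.hstack([crop(s,k[0]-40,k[1]-40,80,80,5),crop(t,m[0]-40,m[1]-40,80,80,5)]))
E
```

```text
t 2.6 pos [0.4913 0.0681 0.06  ] yhead -0.6 q [-0.11  0.87 -0.2   2.07  0.62  0.26 -0.86] F [0.9 0.6 0.3] gap 0.0502
shift start-frame [32.   1.3 -7.6] shift goal-frame [32.   1.2 -7.4] turn [-0.58  0.2   0.38]
[281 183] [293 244]
```

View pics/b1.png

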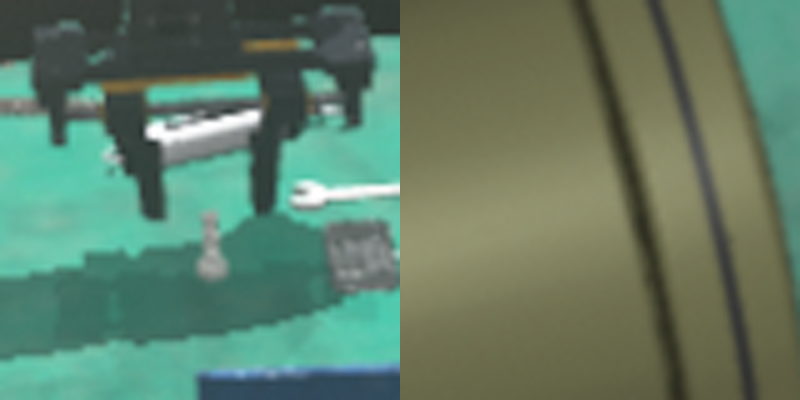

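The side view shows the bolt (crop 210,245) standing between the two fingertips (150,215 and 265,212). I'll lower onto the shank, close and lift.

Emit:
servo_tool(series=[[[16,1,-7],[-0.6,0,0],-0.14],[[16,0,0],[0,0,0],-0.14],[[0,0,0],[0,0,0],-0.14],[[0,0,0],[0,0,0],1],[[0,0,0],[0,0,0],1]])

```text
time_s: 3.32
tool_pos: [0.4951, 0.0767, 0.0315]
tool_rot: [1.847, 1.569, 0.277]
force: [-0.5, 0.1, -0.0]
finger_gap: 0.0325
```

Emit:
servo_tool(series=[[[0,0,0],[0,0,0],1],[[0,0,0],[0,0,0],1],[[0,0,0],[0,0,0],1],[[-20,0,0],[0,0,0],1],[[-40,0,0],[0,0,0],1]])

```text
time_s: 3.95
tool_pos: [0.4935, 0.0765, 0.0903]
tool_rot: [-1.212, 1.567, -2.781]
force: [0.8, 1.0, 0.9]
finger_gap: 0.0088
```

```bash
python3 - <<'E'
from h import *
go((.53,-.165,.15),0)
E
```

```text
t 3.95 pos [0.4935 0.0765 0.0903] yhead 0.1 q [-0.09  0.82 -0.26  2.06  0.6   0.34 -0.84] F [0.8 1.  0.9] gap 0.0088
shift start-frame [-59.5  35.9 241.6] shift goal-frame [-59.7  36.5 241.5] turn [0.08 0.07 0.18]
```

Emit:
servo_tool(series=[[[-50,0,20],[0,0,0],1],[[-10,9,55],[0,0,0],1],[[0,9,55],[0,0,0],1],[[0,9,55],[0,0,0],1],[[0,9,56],[0,0,0],1]])

```text
time_s: 4.58
tool_pos: [0.5306, -0.1662, 0.1507]
tool_rot: [-2.527, 1.571, 2.187]
force: [0.4, 0.0, -0.3]
finger_gap: 0.0085
```

Emit:
servo_tool(series=[[[0,0,0],[0,0,0],1],[[40,0,0],[0,0,0],1],[[40,0,0],[0,0,0],1],[[22,0,0],[0,0,0],1],[[0,0,0],[0,0,0],1]])

```text
time_s: 5.2
tool_pos: [0.5294, -0.1629, 0.0474]
tool_rot: [-1.862, 1.567, 2.853]
force: [0.4, 0.0, 0.9]
finger_gap: 0.0091
```

```bash
python3 - <<'E'
from h import *
go((.53,-.165,.048),0)
E
```

```text
t 5.2 pos [ 0.5294 -0.1629  0.0474] yhead 0.1 q [ 0.41  0.94 -0.33  1.9   0.69  0.42 -0.43] F [0.4 0.  0.9] gap 0.0091
shift start-frame [-0.6  0.5  2.1] shift goal-frame [-0.6  0.6  2.1] turn [ 0.15 -0.06  0.21]
```

Emit:
servo_tool(series=[[[0,0,0],[0,0,0],0.3],[[0,0,0],[0,0,0],0.3],[[0,0,0],[0,0,0],0.3],[[-50,0,0],[0,0,0],0.3],[[-52,0,-10],[0,0,0],-0.36]])

```text
time_s: 5.82
tool_pos: [0.5301, -0.1553, 0.1518]
tool_rot: [-1.181, 1.57, -2.753]
force: [0.5, -0.2, 0.4]
finger_gap: 0.0387
```

Emit:
servo_tool(series=[[[0,13,-55],[0,0,0],-0.36],[[0,13,-55],[0,0,0],-0.36],[[0,13,-56],[0,0,0],-0.36],[[0,13,-56],[0,0,0],-0.36],[[0,0,0],[0,0,0],-0.36]])

```text
time_s: 6.45
tool_pos: [0.5832, 0.0753, 0.1518]
tool_rot: [2.666, 1.564, 1.105]
force: [-0.7, -1.3, 0.1]
finger_gap: 0.06
```

```bash
python3 - <<'E'
from h import *
go((.583,.0705,.018),0)
s=camera('side'); 
k=proj('side',(.583,.0705,.02)).astype(int); m=proj('side',(.53,-.165,.03)).astype(int); print(k,m)
cv2.imwrite('pics/b2.png',np.hstack([crop(s,k[0]-50,k[1]-50,80,80,5),crop(s,m[0]-40,m[1]-40,80,80,5)]))
E
```

```text
t 6.45 pos [0.5832 0.0753 0.1518] yhead 0.6 q [ 0.05  0.8  -0.45  1.76  0.51  0.68 -0.66] F [-0.7 -1.3  0.1] gap 0.06
shift start-frame [133.8  -0.7   5.5] shift goal-frame [133.8  -0.2   4.8] turn [ 0.56 -0.33 -0.17]
[312 190] [304 237]
```

View pics/b2.png

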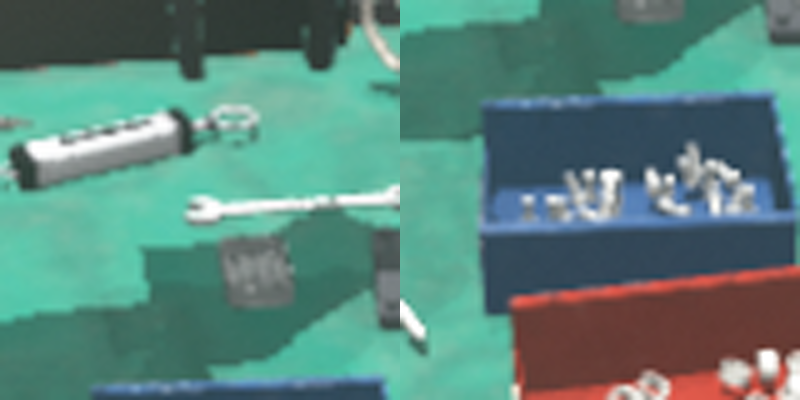

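The bolt is in the blue bin (crop 608,190); the fingers are over the shell (255,270). I'll go down on the shell.

Emit:
servo_tool(series=[[[40,0,4],[0.5,0,0],-0.36],[[40,0,0],[0,0,0],-0.36],[[30,0,0],[0,0,0],-0.36],[[14,0,0],[0,0,0],-0.36],[[9,0,0],[0,0,0],-0.36]])

```text
time_s: 7.12
tool_pos: [0.5827, 0.0625, 0.0176]
tool_rot: [0.303, 1.57, -1.277]
force: [-0.1, -0.1, 0.4]
finger_gap: 0.06
```

Emit:
servo_tool(series=[[[0,0,0],[0,0,0],-0.36],[[0,0,0],[0,0,0],1],[[0,0,0],[0,0,0],1],[[0,0,0],[0,0,0],1],[[0,0,0],[0,0,0],1]], squeeze=10)

```text
time_s: 7.75
tool_pos: [0.583, 0.0637, 0.0184]
tool_rot: [1.591, 1.57, 0.012]
force: [-0.6, -0.7, 6.2]
finger_gap: 0.0395
```

Emit:
servo_tool(series=[[[-20,0,0],[0,0,0],1],[[-40,0,0],[0,0,0],1],[[-50,0,0],[0,0,0],1],[[-20,0,0],[0,0,0],1],[[0,0,0],[0,0,0],1]])

```text
time_s: 8.38
tool_pos: [0.5837, 0.0639, 0.1501]
tool_rot: [1.77, 1.567, 0.191]
force: [1.0, 0.4, -0.1]
finger_gap: 0.0401
```

```bash
python3 - <<'E'
from h import *
go((.54,-.312,.15),0)
s=camera('side'); cv2.imwrite('pics/b3.png',crop(s,230,100,160,110,5))
E
```

```text
t 8.38 pos [0.5837 0.0639 0.1501] yhead -0.5 q [ 0.07  0.8  -0.44  1.77  0.51  0.68 -0.67] F [ 1.   0.4 -0.1] gap 0.0401
shift start-frame [ -0.4 -40.5 376.2] shift goal-frame [ 1.000e-01 -4.370e+01  3.759e+02] turn [-0.48 -0.05 -0.24]
```

View pics/b3.png

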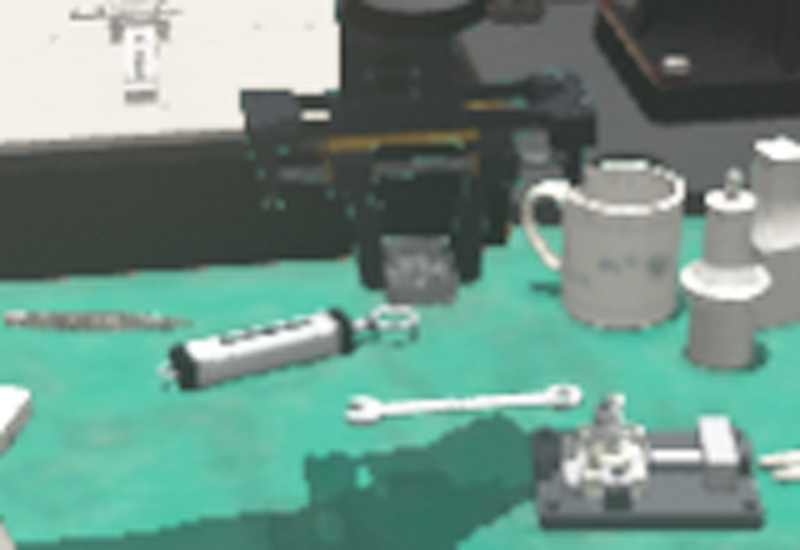

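The shell is between the fingers (crop 420,270). I'll take it to the red bin.

Emit:
servo_tool(series=[[[0,-6,50],[-0.5,0,0],1],[[0,-6,54],[0,0,0],1],[[0,-6,54],[0,0,0],1],[[0,-6,54],[0,0,0],1],[[0,-6,54],[0,0,0],1]])

```text
time_s: 9.05
tool_pos: [0.551, -0.2038, 0.1463]
tool_rot: [-1.821, 1.568, 2.892]
force: [0.6, -0.0, 0.3]
finger_gap: 0.0399
```

Emit:
servo_tool(series=[[[0,-6,55],[0,0,0],1],[[0,-6,55],[0,0,0],1],[[30,0,0],[0,0,0],1],[[40,0,0],[0,0,0],1],[[40,0,0],[0,0,0],1]])

```text
time_s: 9.68
tool_pos: [0.5392, -0.3121, 0.0352]
tool_rot: [-2.02, 1.569, 2.693]
force: [0.5, -0.1, -1.2]
finger_gap: 0.04
```

Emit:
servo_tool(series=[[[0,0,0],[0,0,0],1],[[0,0,0],[0,0,0],-0.25],[[0,0,0],[0,0,0],-0.25],[[0,0,0],[0,0,0],-0.25],[[-40,0,0],[0,0,0],-0.25]])

```text
time_s: 10.3
tool_pos: [0.5386, -0.3118, 0.0765]
tool_rot: [-1.88, 1.566, 2.834]
force: [0.2, -1.3, 0.4]
finger_gap: 0.0552
```

Emit:
servo_tool(series=[[[-50,0,0],[0,0,0],-0.25],[[-50,0,-20],[0,0,0],-0.25],[[0,0,-55],[0,0,0],-0.25],[[0,0,-55],[10,0,0],-0.25],[[0,0,-50],[10,0,0],-0.25]])

```text
time_s: 10.92
tool_pos: [0.5486, -0.1314, 0.1788]
tool_rot: [1.866, 1.57, -0.059]
force: [0.6, 0.5, 0.4]
finger_gap: 0.0554
```

```bash
python3 - <<'E'
from h import *
go((.503,.232,.12),-72)
s=camera('side'); t=camera('top')
o=np.hstack([crop(s,270,195,100,110,4),crop(t,360,180,100,110,4)])
cv2.imwrite('pics/b4.png',o)
# balance segmentation in initial top picture
t=cv2.imread('pics/top0.png'); h=cv2.cvtColor(t,cv2.COLOR_BGR2HSV)
m=((h[...,1]<70)|(h[...,2]<45)).astype(np.uint8); m[:200]=0; m[285:]=0; m[:,:212]=0; m[:,255:]=0
n,l,st,c=cv2.connectedComponentsWithStats(m)
for k in range(1,n):
    if st[k,4]>60:
        ys,xs=np.where(l==k); 
        P=np.array([onz('top',a,b,.018)[:2] for a,b in zip(xs,ys)])
        print(st[k],P.mean(0)); 
        d=np.array([np.cos(np.deg2rad(17.5)),np.sin(np.deg2rad(17.5))]); e=np.array([-d[1],d[0]])
        q=P@np.c_[d,e]; lo,hi=q.min(0),q.max(0); print('along',lo[0],hi[0])
        # barrel part only: centre of width per slice
        z=[]
        for a in np.arange(lo[0]+.012,hi[0],.006):
            w=q[abs(q[:,0]-a)<.003]
            if len(w): print(round(a-lo[0],3),len(w),((w[:,1].min()+w[:,1].max())/2).round(4),np.ptp(w[:,1]).round(4))
E
```

```text
t 10.93 pos [ 0.5486 -0.1314  0.1788] yhead -20.3 q [ 0.4   0.73 -0.42  1.82  0.44  0.68 -0.63] F [0.6 0.5 0.4] gap 0.0554
shift start-frame [  58.7 -168.8 -325. ] shift goal-frame [  58.8 -359.7  -68.9] turn [ 5.171e+01 -4.000e-02 -4.000e-02]
[212 202  35  69 741] [0.52183856 0.23975958]
along 0.4747182156096448 0.6722270621784289
0.012 15 0.0681 0.0178
0.018 20 0.0687 0.022
0.024 26 0.0693 0.0277
0.03 30 0.0698 0.0302
0.036 27 0.07 0.0302
0.042 26 0.0688 0.0295
0.048 28 0.0698 0.0295
0.054 28 0.07 0.0296
0.06 26 0.0697 0.0286
0.066 26 0.0707 0.0286
0.072 27 0.07 0.0304
0.078 27 0.0694 0.0287
0.084 27 0.0704 0.0287
0.09 27 0.0713 0.0288
0.096 27 0.0707 0.0305
0.102 26 0.0708 0.0288
0.108 28 0.0705 0.0314
0.114 27 0.0711 0.0306
0.12 27 0.0721 0.0307
0.126 26 0.071 0.0299
0.132 22 0.072 0.0249
0.138 11 0.07 0.0141
0.144 10 0.0706 0.0099
0.15 11 0.0708 0.0116
0.156 17 0.0719 0.025
0.162 20 0.0703 0.0317
0.168 15 0.0721 0.0317
0.174 16 0.0718 0.0342
0.18 30 0.0799 0.047
0.186 32 0.0809 0.0419
0.192 16 0.0878 0.0252
```

View pics/b4.png

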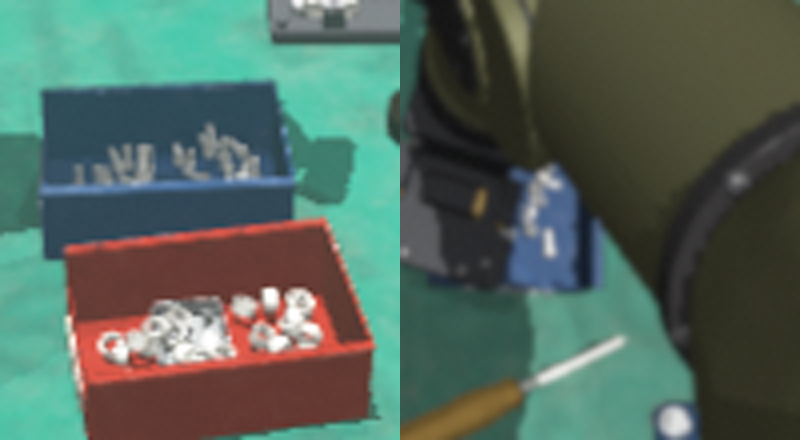

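The shell lies in the red bin (crop 190,330). Next comes the balance: its barrel middle is at about (0.5005, 0.2305), heading 18.6°.

Emit:
servo_tool(series=[[[0,-28,-54],[0,0,0],-0.36],[[0,-28,-54],[0,0,0],-0.36],[[0,-28,-54],[0,0,0],-0.36],[[0,-28,-54],[0,0,0],-0.36],[[0,-28,-54],[0,0,0],-0.36]])

```text
time_s: 11.65
tool_pos: [0.5098, 0.1696, 0.1784]
tool_rot: [1.803, 1.569, -0.116]
force: [0.7, 0.5, -0.4]
finger_gap: 0.0598
```

Emit:
servo_tool(series=[[[0,-28,-54],[10.2,0,0],-0.36],[[0,0,0],[10.2,0,0],-0.36],[[0,0,0],[10.2,0,0],-0.36],[[0,0,0],[10.2,0,0],-0.36],[[0,0,0],[10.2,0,0],-0.36]])

```text
time_s: 12.28
tool_pos: [0.5022, 0.2282, 0.1783]
tool_rot: [3.026, 1.57, 0.212]
force: [-0.3, 0.2, -0.6]
finger_gap: 0.0601
```

Emit:
servo_tool(series=[[[0,0,0],[0,0,0],-0.36]], squeeze=45)

```text
time_s: 12.4
tool_pos: [0.5021, 0.2284, 0.1782]
tool_rot: [2.437, 1.57, -0.37]
force: [0.0, -0.0, -0.1]
finger_gap: 0.0596
```

```bash
python3 - <<'E'
from h import *
go((.5005,.2305,.018),-71.4)
E
```

```text
t 12.4 pos [0.5021 0.2284 0.1782] yhead -70.8 q [-0.46  0.7  -0.09  1.87  0.1   0.58 -1.85] F [ 0.  -0.  -0.1] gap 0.0596
shift start-frame [160.2  -2.6   0.9] shift goal-frame [160.2  -2.5   0.8] turn [ 0.58 -0.04 -0.04]
```

Emit:
servo_tool(series=[[[45,-2.5,1],[0.6,0,0],-0.36],[[45,0,0],[0,0,0],-0.36],[[40,0,0],[0,0,0],-0.36],[[20,0,0],[0,0,0],-0.36],[[10,0,0],[0,0,0],-0.36]])

```text
time_s: 13.02
tool_pos: [0.5, 0.2308, 0.0172]
tool_rot: [-0.704, 1.57, 2.76]
force: [0.3, -0.2, -0.1]
finger_gap: 0.06
```

Emit:
servo_tool(series=[[[0,0,0],[0,0,0],-0.36],[[0,0,0],[0,0,0],0.2],[[0,0,0],[0,0,0],0.6],[[0,0,0],[0,0,0],1],[[0,0,0],[0,0,0],1]])

```text
time_s: 13.65
tool_pos: [0.5001, 0.2308, 0.0181]
tool_rot: [2.849, 1.57, 0.03]
force: [-0.7, -0.6, 3.0]
finger_gap: 0.0257
```

Emit:
servo_tool(series=[[[0,0,0],[0,0,0],1],[[-15,0,0],[0,0,0],1],[[-35,0,0],[0,0,0],1],[[-40,0,0],[0,0,0],1],[[0,0,0],[0,0,0],1]])

```text
time_s: 14.28
tool_pos: [0.5015, 0.2318, 0.1107]
tool_rot: [-2.947, 1.565, 0.516]
force: [0.3, 0.4, -2.6]
finger_gap: 0.0256
```

```bash
python3 - <<'E'
from h import *
go((.599,.060,.12),-98)
E
```

```text
t 14.28 pos [0.5015 0.2318 0.1107] yhead -71.6 q [-0.48  0.81 -0.07  1.91  0.12  0.43 -1.88] F [ 0.3  0.4 -2.6] gap 0.0256
shift start-frame [ -9.3 193.8 -38.3] shift goal-frame [  -9.3  156.5 -120.5] turn [26.43 -0.31  0.14]
```

Emit:
servo_tool(series=[[[0,45,-3],[0,0,0],1],[[0,45,-3],[0,0,0],1],[[0,45,-3],[0,0,0],1],[[0,45,-3],[0,0,0],1],[[0,0,0],[8.8,0,0],1]])

```text
time_s: 14.9
tool_pos: [0.5687, 0.0573, 0.1066]
tool_rot: [1.109, 1.567, -1.877]
force: [-0.2, 1.3, -1.9]
finger_gap: 0.0252
```

Emit:
servo_tool(series=[[[0,0,0],[8.8,0,0],1],[[0,0,0],[8.8,0,0],1],[[0,0,0],[0,0,0],1],[[0,0,0],[0,0,0],1]])

```text
time_s: 15.4
tool_pos: [0.5677, 0.0639, 0.1072]
tool_rot: [0.366, 1.57, -2.911]
force: [-0.1, -0.3, -2.0]
finger_gap: 0.0258
```

```bash
python3 - <<'E'
from h import *
go((.5697,.0641,.11),-98)
t0=cv2.imread('pics/top0.png'); s0=cv2.imread('pics/side0.png')
t=camera('top'); s=camera('side'); cv2.imwrite('pics/t5.png',t); cv2.imwrite('pics/s5.png',s)
print(proj('side',(.6945,.0465,.061)),proj('top',(.6945,.0465,.061)))
print(proj('side',(.665,.05,.104)),proj('top',(.665,.05,.104)))
o=np.vstack([np.hstack([crop(t0,285,147,40,30,10),crop(s0,332,170,40,30,10)]),np.hstack([crop(t,270,130,80,60,5),crop(s,300,135,80,60,5)])])
cv2.imwrite('pics/b5.png',o)
E
```

```text
t 15.4 pos [0.5677 0.0639 0.1072] yhead -97.8 q [-0.19  0.83 -0.01  1.85  0.02  0.47 -1.92] F [-0.1 -0.3 -2. ] gap 0.0258
shift start-frame [-2.8 -0.4 -2. ] shift goal-frame [-2.8 -0.4 -2. ] turn [ 0.2   0.06 -0.02]
[351.67517871 179.80808133] [303.37285357 164.89129479]
[341.96049904 166.78246005] [300.75064044 171.54225429]
```

View pics/b5.png

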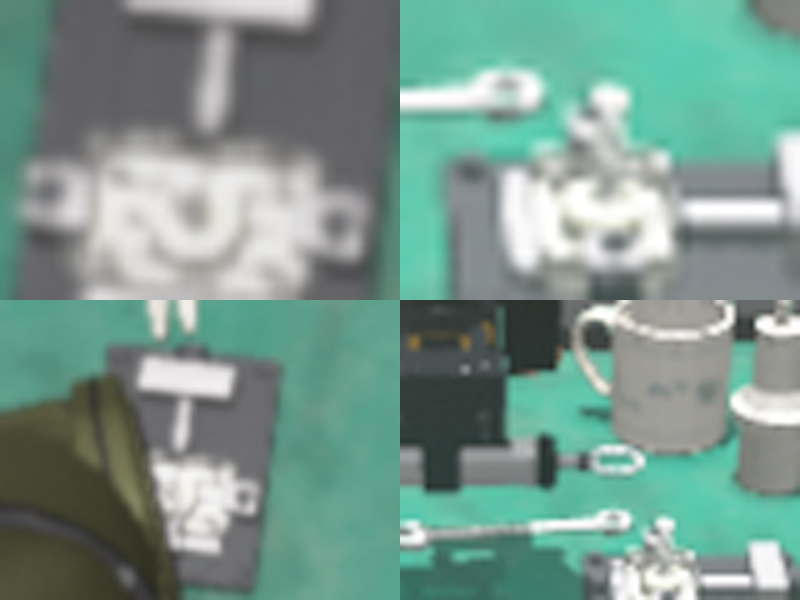

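```bash
python3 - <<'E'
from h import *
np.set_printoptions(precision=4,suppress=True)
print('stud side',onz('side',352.4,179.0,.061))
T=lambda x,y:(285+(x+.5)/10-.5,147+(y+.5)/10-.5)
L,Rr=onz('top',*T(55,195),.036),onz('top',*T(338,222),.036); print('clamps',L,Rr,(L+Rr)/2)
print('block',onz('top',*T(130,5),.034),onz('top',*T(312,18),.034))
print('loop side',onz('side',343.0,166.4,.101),proj('side',(.6628,.0509,.101)))
print(proj('top',(.6945,.0465,.061)),proj('top',(.6945,.0465,.026)))
# finer: ring hole and stud by intensity in side pictures
for n in('s5',):
    g=cv2.cvtColor(cv2.imread(f'pics/{n}.png'),cv2.COLOR_BGR2HSV)
    print(g[158:174,334:352,1])
g=cv2.cvtColor(cv2.imread('pics/side0.png'),cv2.COLOR_BGR2HSV); print(g[175:188,346:360,1])
E
```

```text
stud side [0.6977 0.0509 0.061 ]
clamps [0.7002 0.0837 0.036 ] [0.69   0.0092 0.036 ] [0.6951 0.0464 0.036 ]
block [0.7526 0.0631 0.034 ] [0.747  0.0147 0.034 ]
loop side [0.6697 0.0576 0.101 ] [341.1066 167.6276]
[303.3729 164.8913] [304.4436 168.6519]
[[131 130 131 132 134 128 122 105  35  11   8  10  12  10  10  11  13  11]
 [132 136 136 137 137 138 135 121  53   9  12  10  13  13  11  10  11  13]
 [123 129 133 133 138 139 136 126  63  11   9   8  10  10  11  11  11  11]
 [113 113 120 125 131 131 130 125  84  22  10   8  10  12   8  10  10  10]
 [111 105 110 116 120 123 122 120 109  66  12  10  10  10  10  12  10  10]
 [113 109 109 114 117 119 117 113 110 101  62  13  12  11  10  11  10  10]
 [117 111 108 113  98  69  31  11  12  10  11  30  35  23  12  12  11  11]
 [ 87  86  83  84  35  21  24  14  20  17  16  29  17  18  62  61  40  28]
 [ 26  24  22  21  22  39  94 108 110 112 107  92  41   8  27 125 124 123]
 [  5   9  25  14  22  49 117 120 123 123 125 129  85   8  14 131 134 140]
 [ 77  70  34  44  33  22  29  43  43  63  42  21  20  16  56 134 137 139]
 [119 114 110 109  98
[... 422 characters left out ...]
1 114 119 120 122 126 127 130 133 138 140 140 141]
 [114 115 114 112 109 109 116 125 129 133 138 138 142 141]
 [ 82 118 116 112 109  76  53  70 108 131 132 136 139 139]
 [ 80 117 115 116 109  19   2   3  23 128 131 134 137 137]
 [106 122  95  75  74  11   2   3  23 129 132 131 130 128]
 [125 132  75  36  28  10   4   7  65 135 134 131 126 122]
 [136 135  78  13   1   1   5  16  66 135 136 132 127 127]
 [138 136 100  11   2   4   8  23  59 136 135 136 134 132]
 [ 67  81  71  12   9   5   5  13  41  81  88 106 133 134]
 [ 36  36  28   9   9   6   5   5  18  35  36  21  38 120]
 [  7   6  10  10  10   8   7   5   5   6  11   6  12  59]
 [  8   7  12  12   8   9   8   9   7   7  10  11   6  14]]
```

Side frame: ring centre at px (343.1,166.6), stud top at (352.5,179.3). The corrected estimates are loop ≈ (0.6665, 0.0502, 0.103) and stud ≈ (0.695, 0.0467), with stand yaw -7.8°. So it's 29 mm forward, then down carefully while watching the force.

Emit:
servo_tool(series=[[[0,0,-10],[0,0,0],1],[[0,0,-10],[0,0,0],1],[[0,0,-9],[0,0,0],1],[[15,0,0],[0,0,0],1],[[15,0,0],[0,0,0],1]])

```text
time_s: 16.12
tool_pos: [0.5963, 0.0599, 0.0764]
tool_rot: [0.213, 1.57, -3.067]
force: [-0.7, 0.8, -1.5]
finger_gap: 0.0257
```

Emit:
servo_tool(series=[[[6,0,0],[0,0,0],1],[[0,0,0],[0,0,0],1],[[0,0,0],[0,0,0],1]])

```text
time_s: 16.5
tool_pos: [0.5971, 0.06, 0.0719]
tool_rot: [-2.99, 1.57, 0.013]
force: [-0.9, 0.1, -1.6]
finger_gap: 0.0256
```

```bash
python3 - <<'E'
from h import *
np.set_printoptions(precision=4,suppress=True)
go((.5965,.0600,.0715),-97.8)
s=camera('side'); cv2.imwrite('pics/b6.png',crop(s,310,150,70,50,11))
E
```

```text
t 16.5 pos [0.5971 0.06   0.0719] yhead -98.0 q [-0.17  0.91 -0.01  1.77  0.02  0.46 -1.91] F [-0.9  0.1 -1.6] gap 0.0256
shift start-frame [0.4 0.1 0.6] shift goal-frame [0.4 0.1 0.6] turn [-0.15 -0.03  0.  ]
```

View pics/b6.png

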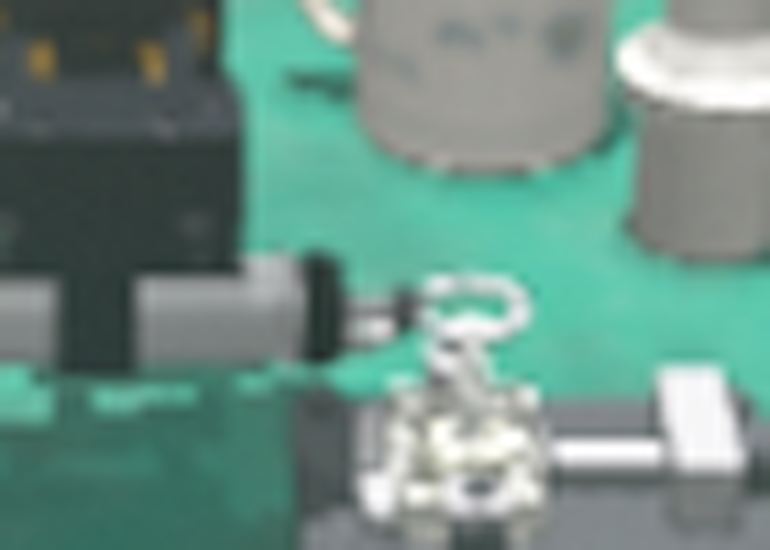

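The ring (crop centre 475,310) surrounds the point above the stud top (~470,305 once projected up), within about 2 mm. I'll descend.

Emit:
servo_tool(series=[[[3,-1,0],[0,0,0],1],[[3,0,0],[0,0,0],1],[[3,0,0],[0,0,0],1],[[3,0,0],[0,0,0],1],[[0,0,0],[0,0,0],1]])

```text
time_s: 17.18
tool_pos: [0.5968, 0.0608, 0.0594]
tool_rot: [0.447, 1.57, -2.833]
force: [-0.9, 0.8, -1.3]
finger_gap: 0.0256
```

Emit:
servo_tool(series=[[[3,0,0],[0,0,0],1],[[3,0,0],[0,0,0],1],[[3,0,0],[0,0,0],1],[[0,0,0],[0,0,0],1],[[0,0,0],[0,0,0],1]])

```text
time_s: 17.8
tool_pos: [0.5971, 0.0609, 0.0507]
tool_rot: [2.43, 1.571, -0.85]
force: [-0.6, 0.1, -2.2]
finger_gap: 0.0255
```

```bash
python3 - <<'E'
from h import *
go((.5968,.0608,.0505),-97.8)
s=camera('side'); cv2.imwrite('pics/s7.png',s); cv2.imwrite('pics/b7.png',crop(s,310,150,70,50,11))
E
```

```text
t 17.8 pos [0.5971 0.0609 0.0507] yhead -98.0 q [-0.17  0.94 -0.01  1.77  0.02  0.42 -1.91] F [-0.6  0.1 -2.2] gap 0.0255
shift start-frame [0.2 0.1 0.3] shift goal-frame [0.2 0.1 0.3] turn [-0.16 -0.   -0.  ]
```

View pics/b7.png

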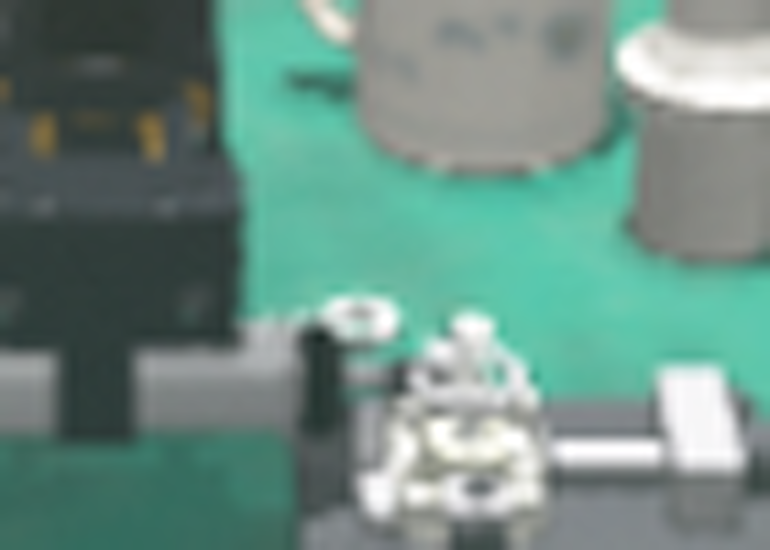

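The ring is round the stud: the stud top (crop 472,325) stands above the ring (410–535, 340–410). Now I'll pull out in small steps to find contact.

Emit:
servo_tool(series=[[[0,0,2],[0,0,0],1],[[0,0,1],[0,0,0],1],[[0,0,0],[0,0,0],1]])

```text
time_s: 18.23
tool_pos: [0.594, 0.0614, 0.0508]
tool_rot: [0.869, 1.571, -2.411]
force: [-1.0, -0.2, -1.4]
finger_gap: 0.0252
```

Emit:
servo_tool(series=[[[0,0,1.5],[0,0,0],1],[[0,0,0],[0,0,0],1]])

```text
time_s: 18.48
tool_pos: [0.5924, 0.0615, 0.0507]
tool_rot: [0.394, 1.571, -2.887]
force: [-0.1, -0.2, -2.1]
finger_gap: 0.0257
```

Emit:
servo_tool(series=[[[0,0,1.5],[0,0,0],1],[[0,0,0],[0,0,0],1]])

```text
time_s: 18.73
tool_pos: [0.5911, 0.0617, 0.0507]
tool_rot: [2.462, 1.571, -0.819]
force: [0.4, 0.5, -1.1]
finger_gap: 0.0254
```

Emit:
servo_tool(series=[[[0,0,1.5],[0,0,0],1],[[0,0,0],[0,0,0],1]])

```text
time_s: 18.98
tool_pos: [0.5906, 0.0618, 0.0509]
tool_rot: [-3.015, 1.569, -0.013]
force: [1.9, -0.3, -3.3]
finger_gap: 0.0257
```

Emit:
servo_tool(series=[[[0,0,1.5],[0,0,0],1],[[0,0,0],[0,0,0],1]])

```text
time_s: 19.23
tool_pos: [0.5887, 0.0621, 0.0509]
tool_rot: [-3.014, 1.57, -0.011]
force: [4.2, -0.9, -1.8]
finger_gap: 0.0255
```

Emit:
servo_tool(series=[[[0,0,1.5],[0,0,0],1],[[0,0,0],[0,0,0],1]])

```text
time_s: 19.48
tool_pos: [0.5868, 0.0623, 0.0508]
tool_rot: [3.12, 1.57, -0.161]
force: [3.7, -1.2, -3.0]
finger_gap: 0.0257
```

Emit:
servo_tool(series=[[[0,0,1.5],[0,0,0],1],[[0,0,0],[0,0,0],1]])

```text
time_s: 19.73
tool_pos: [0.5852, 0.0626, 0.0508]
tool_rot: [3.043, 1.571, -0.237]
force: [3.7, 0.0, -1.9]
finger_gap: 0.0258
```

Contact and preload come at TCP x ≈ 0.590 (Fx jumps to ~+3.7 N), so 40 mm of draw means TCP x ≈ 0.5504, about 35 mm further. I'll go 28 mm, then check.

Emit:
servo_tool(series=[[[0,0,4],[0,0,0],1],[[0,0,4],[0,0,0],1],[[0,0,4],[0,0,0],1],[[0,0,4],[0,0,0],1],[[0,0,0],[0,0,0],1]])

```text
time_s: 20.35
tool_pos: [0.5696, 0.0648, 0.0509]
tool_rot: [-3.014, 1.57, -0.012]
force: [6.3, -1.5, -3.0]
finger_gap: 0.0257
```

Emit:
servo_tool(series=[[[0,0,4],[0,0,0],1],[[0,0,4],[0,0,0],1],[[0,0,4],[0,0,0],1],[[0,0,0],[0,0,0],1],[[0,0,0],[0,0,0],1]])

```text
time_s: 20.98
tool_pos: [0.5589, 0.0663, 0.051]
tool_rot: [-2.997, 1.568, 0.005]
force: [7.0, -0.4, -2.0]
finger_gap: 0.0257
```

```bash
python3 - <<'E'
from h import *
f=[]
for k in range(6): s=camera('side'); f.append(read_state()['force'])
print(np.mean(f,0).round(2)); go((.5504,.0673,.0508),-98)
E
```

```text
[ 6.72 -1.34 -3.04]
t 21.27 pos [0.5589 0.0663 0.051 ] yhead -98.0 q [-0.2   0.92 -0.01  1.89  0.02  0.33 -1.93] F [ 6.9 -1.5 -2.9] gap 0.0256
shift start-frame [0.2 0.2 8.6] shift goal-frame [0.2 0.2 8.6] turn [ 0.02 -0.18  0.03]
```

Emit:
servo_tool(series=[[[0,0,3],[0,0,0],1],[[0,0,3],[0,0,0],1],[[0,0,2.5],[0,0,0],1],[[0,0,0],[0,0,0],1],[[0,0,0],[0,0,0],1]])

```text
time_s: 21.9
tool_pos: [0.5512, 0.0675, 0.0511]
tool_rot: [-2.964, 1.566, 0.038]
force: [6.9, -1.1, -3.5]
finger_gap: 0.0257
```

```bash
python3 - <<'E'
from h import *
f=[]
for k in range(6): s=camera('side'); f.append(read_state()['force'])
t=camera('top')
print(np.mean(f,0).round(2)); go((.5504,.0673,.0508),-98)
# predicted mouth when at grip offset g: 
print([proj('side',(.5504+.98*a,.0673-.137*a,.045)).round(1) for a in(.062,.066,.100,.139)])
cv2.imwrite('pics/b8.png',np.vstack([crop(s,270,150,100,40,8),crop(s,260,190,100,35,8)]))
g=cv2.cvtColor(s,cv2.COLOR_BGR2GRAY); cv2.imwrite('pics/s8.png',s)
E
```

```text
[ 7.59 -1.17 -3.17]
t 22.25 pos [0.5512 0.0674 0.0511] yhead -98.0 q [-0.2   0.91 -0.01  1.92  0.02  0.31 -1.93] F [ 7.7 -1.1 -3.5] gap 0.0257
shift start-frame [0.3 0.2 0.7] shift goal-frame [0.3 0.2 0.7] turn [ 0.   -0.26  0.04]
[array([322.6, 184.6]), array([324. , 184.6]), array([335.5, 184.6]), array([348.7, 184.5])]
```

View pics/b8.png

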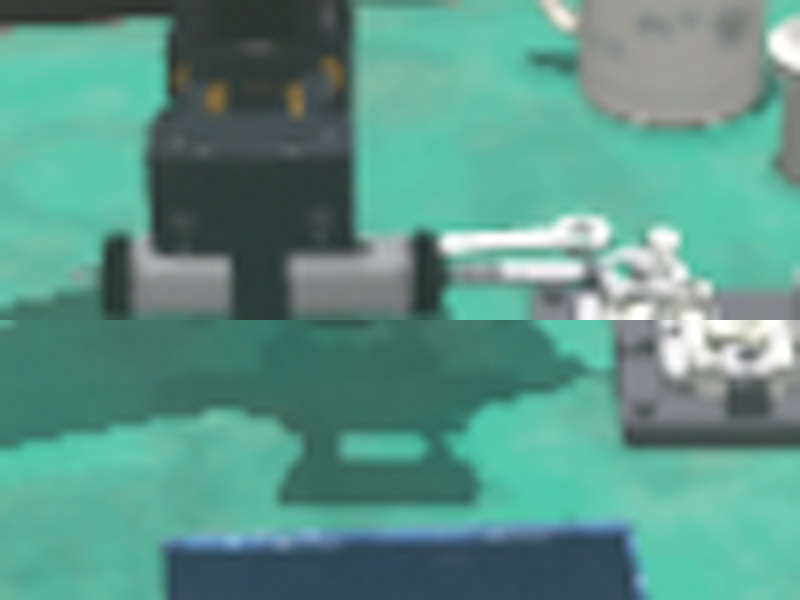

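```bash
python3 - <<'E'
from h import *
np.set_printoptions(precision=4,suppress=True,linewidth=200)
g=cv2.cvtColor(cv2.imread('pics/s8.png'),cv2.COLOR_BGR2GRAY)
print('cols',np.arange(318,350)); 
for r in range(180,188): print(r,g[r,318:350])
S=np.array([.6970,.0495])  # stud by side camera
d=np.array([.9903,-.1392])
# side camera column of points at given distance in front of stud on the pull axis, rod height
for a in(.073,.077,.081,.085,.089): print(a,proj('side',np.r_[S-a*d,.045]).round(2))
g7=cv2.cvtColor(cv2.imread('pics/s7.png'),cv2.COLOR_BGR2GRAY)
print('s7 (rod in)'); 
for r in range(180,188): print(r,g7[r,334:352])
E
```

```text
cols [318 319 320 321 322 323 324 325 326 327 328 329 330 331 332 333 334 335 336 337 338 339 340 341 342 343 344 345 346 347 348 349]
180 [173 172 150  94  54  55 110 221 249 244 236 234 237 231 228 229 229 228 226 225 221 208 201 197 188 187 214 194 144 164 178 180]
181 [177 172 151 100  55  54  89 162 208 207 190 176 165 154 154 149 145 144 144 146 147 153 142 113 122 129 148 159 184 215 226 220]
182 [177 174 156 110  54  56  62  95 137 152 152 157 158 157 175 197 196 195 194 193 194 195 187 178 160 136 158 202 212 192 198 211]
183 [167 158 139 105  54  56  62  87 135 157 155 165 165 157 184 231 235 233 241 240 240 240 240 240 216 139 147 185 192 152 138 158]
184 [144 135 119  94  53  54  59  70 113 138 131 141 140 135 152 193 197 193 209 209 209 209 208 207 175 111 117 198 229 199 159 121]
185 [130 127 115  87  52  52  57  76 117 139 135 137 139 137 139 143 138 134 131 122 126 126 123 119 104  80  89 167 225 230 218 183]
186 [126 124 114  86  52  54  57 106 149 157 157 157 157 160 160 159 156 147 135 118 101 102 113 131 138 144 133 135 197 218 181 172]
187 [125 123 114  86  51  5
[... 152 characters left out ...]
.081 [324.43 184.16]
0.085 [323.07 184.16]
0.089 [321.7  184.17]
s7 (rod in)
180 [181 174 162  95  56  56 137 193 186 186 213 194 144 163 178 183 151 186]
181 [176 174 148  84  55  55  68 101 121 129 148 152 153 162 194 230 233 203]
182 [177 175 154 101  54  56  66 111 143 148 153 143 127 150 182 214 226 204]
183 [169 159 138 107  55  55  65 123 164 166 150 114  89 149 169 148 170 185]
184 [145 137 120  93  54  54  59 107 141 143 129  99  82 182 206 131 137 181]
185 [130 126 117  88  52  53  63  96 117 118 106  88  83 152 204 202 213 215]
186 [127 124 115  87  52  53  60  84 116 142 135 121 171 193 183 183 192 189]
187 [124 122 111  79  53  53  59  76 124 160 147 133 168 182 160 130 148 168]
```

```bash
python3 - <<'E'
from h import *
print(hand_in()); go((.5504,.0673,.0508),-98)
E
```

```text
the job is handed in; nothing more can be done
None
the job is handed in; nothing more can be done
```

The job is done and handed in at about 22 s of the 69 s allowed. The loose bolt is in the blue bin of bolts and the grey shell half is in the red bin of caps. The balance's loop is over the upright bolt, and the pull is being held level and straight out with the black band at the barrel's mouth.

**Last checks on the pull:** three measures put the rod between about 38.5 and 41 mm, inside the band (36–44 mm).
- **Arm travel since contact:** 39.2 mm.
- **Wrist force:** about 7.7 N, or 8.2 N after correcting the zero, which matches about 41 mm.
- **Mouth-to-bolt distance in the side picture:** about 39 mm.

Dark pixels at the mouth also suggest the band is only partly out (38–39 mm), but that view is near the camera's resolution.

**Grip and clearance:** the grip did not slip during the pull, and the balance hangs about 3 cm clear of the bench.

**What disagreed or was not checked:**
- The side and top cameras disagreed by 2–4 mm across the bench, so I confirmed the loop was round the bolt by picture and by the force.
- The pictures showed nothing else moved, but I did not check this by measuring.

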